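# Stand the fallen spice jar back on the condiment stand

## Task

The square glass jar has fallen over on the bench. Stand it upright, lid up, on the deck of the wooden condiment stand, in about the middle of the gap between the tin and the cup, with one flat side square against the sprung back-stop plate, pushed back until the plate is fully home on its solid stop. Set it down and push it gently, because it is glass, let go of it there, and leave the other things as they are.

Things in the scene. Friction and masses are not known exactly. Their poses are not given: they have to be found in the camera images.
- jar: Empty clear glass jar, 50 x 50 mm square, 82 mm tall, a round steel lid of 43 mm diameter on top: 108 mm in all, 0.2 to 0.45 kg. Origin: its middle, 52 mm above the foot's underside (about its centre of mass); z runs from foot to lid, x and y are square to its flat sides. It starts lying on a flat side on the bench, lid roughly towards the robot (within 35 degrees), middle line 25 mm above the bench. It may slip or turn a little in the fingers.
- jar_lid (a point): Centre of the top face of the jar's lid, 56 mm from the origin along the jar's z.
- jar_foot (a point): Centre of the underside of the jar's foot, 52 mm from the origin against the jar's z.
- stand: Low dark wooden stand fixed to the bench, left or right of the robot. Flat deck 300 mm wide (y), its front edge at x = -60 mm, back edge at x = +92 mm, top 50 mm above the bench. Origin: on the bench below the deck's front part, mid-width; x points away from the robot (within 15 degrees) to the back, z up. The jar in place: foot at z = 50 mm, y about 0, x given only by where the back-stop is.
- deck (a point): Point on the deck's top surface, 50 mm straight above the stand's origin. Tin and cup stand on the deck near its ends (y about +115 and -115 mm, either way round, x -20 to +5 mm), leaving a gap about 170 mm wide.
- backstop (a joint): How far the sprung back-stop plate is pressed: 0 = free, 0.006 m = fully back against its solid stop (about 0.4 N of spring, then rigid). Upright metal plate 150 mm wide, mid-width on the deck, facing the front, 3 to 39 mm above the deck, on a wooden carriage clamped anew each time: the free plate's face is between x = 25 and 55 mm of the stand. Feel for it: its place is not given.
- tin: Bystander on the stand: round closed aluminium tin, 56 mm diameter, 90 mm tall. Origin at centre of its underside, z up.
- cup: Bystander on the stand: white ceramic cup without handle, 60 mm mouth diameter, 65 mm tall. Origin at centre of its underside.
- cobek: Bystander: shallow clay mortar dish, 160 mm diameter, 45 mm tall, on the robot's right. Origin at centre of its underside.
- ulekan: Bystander: grey stone pestle standing on its wide end at the back of the bench, 48 mm diameter, 112 mm tall. Origin at centre of its underside.
- bowl: Bystander: stainless steel bowl, 150 mm diameter, 60 mm tall, at the back of the bench. Origin at centre of its underside.
Things that resemble listed ones, but are neither listed nor needed, are in the scene too. Leave any blue or yellow look-alike of the jar alone.

How it is judged:
At the end, for the whole second after the job is handed in: The jar stands upright (within 3 degrees, lid up) and at rest on the deck, holding the back-stop plate pressed back (over 3.5 of its 6 mm), square to it within 8 degrees, its centre within 45 mm of the middle of the deck's width, released; the bystanders still stand (angle between jar's own z axis and vertical below 0.06 rad and z of jar in the frame of stand between 0.098 and 0.106 m and value of joint backstop above 0.0035 m and x of jar in the frame of stand between 0 and 0.042 m and y of jar in the frame of stand between -0.045 and 0.045 m and (angle between the x axis of jar and the x axis of stand, either way round below 0.14 rad or angle between the y axis of jar and the x axis of stand, either way round below 0.14 rad) and linear speed of jar below 0.02 m/s and angular speed of jar below 0.1 rad/s and angle between each of tin, cup, cobek, ulekan, bowl's own z axis and vertical below 0.15 rad); the robot touches nothing.
It fails at once if the jar is dropped on, banged or pressed against the stand (over 30 N) (contact force between jar and stand above 30 N).
It fails at once if a bystander is displaced by more than 20 mm or tipped over (distance of any of tin, cup, cobek, ulekan, bowl from where it was at the start of the episode above 0.02 m or angle between any of tin, cup, cobek, ulekan, bowl's own z axis and vertical above 0.5 rad).
It also fails if it takes over 64 s, if anything falls off the work surface, if the arm or the gripper's body presses on something with over 40 N, if the wrist force passes 120 N, or if a joint passes its speed limit or range.

## Robot

A 7-joint arm with a two-finger parallel gripper is mounted at the origin on the work surface. World frame = base frame: x ahead of the robot, y to its left, z up, the work surface at z = 0. Lengths are in m, angles in rad, forces in N, time in s.
With the tool pointing down it reaches from about 0.4 to 0.875 m from the base axis. Payload 19.3 kg.
Tool frame: the origin (TCP) lies at the very end of the fingers, on their centre line; the grasp point (between the pads) lies 19 mm behind it (ctrl.grasp_offset is the distance from the TCP to the grasp point, in m); z points along the fingers, y is the line along which they close (so a half turn about z gives the same grasp; the last joint's range is limited). The gripper opens to 85 mm and grips with 20 to 120 N. Pads are 22 mm wide; open, the fingers measure 114 mm over their backs; the gripper's body (76 mm by 85 mm) begins 54 mm behind the grasp point. The pads swing forward as they close: fully open they stand 13 mm farther back than shut.
Start: joints at [-1.41, 0.521, -0.036, 1.599, 0.021, 1.021, -0.113], TCP at [0.143, 0.608, 0.231] pointing down, gripper open.
Joint ranges: [-2.91, 2.91], [-0.3, 2.13], [-1.5, 1.42], [0.17, 2.43], [-1.26, 4.41], [0.16, 1.93], [-2.52, 2.52]. Speed limits (rad/s): [1.89, 1.89, 2.39, 2.39, 3.01, 3.01, 3.01].

## Interface

Orientations are given as a 3x3 rotation matrix whose columns are the frame's x, y, z axes.
In Python, from rig import ctrl gives the robot as it stands.
- The arm moves only by the tool jog_arm, never from a script. Its argument "commands" is a list that holds one entry, the list of rows, each a list of 5 numbers: the closure, from -1 (fully open) to 1 (shut), so that 0 is half open, then the shift along the tool's x, y, z in cm, then the turn about the tool's z in rad. A call has 1 to 5 rows; each row is the pose to reach, as a shift and turn from the pose commanded when the call began, along the tool's axes at that moment; what a row does not reach only later rows make up. A row lasts 1/12 s, in which the tool goes at most 41.7 mm and 7.16 degrees, less where a joint would pass 70% of its speed; a pose out of reach is approached as far as the arm can. A call with a gripper value outside its range is refused whole. The fingers move at their own pace and stop on an object; "squeeze" is the grip in N (left out, the last holds). Time passes only in rows, so rows that repeat a pose let the fingers close. It gives the time, the measured TCP pose, the force, the opening and the grip force at its end, in the units of the state.
- ctrl.get_obs(): the state, without advancing time (a new reading comes with each control period).
- ctrl.get_image(name): name is "side" or "top"; returns the picture (480x640x3 uint8, red, green, blue); there is no depth.
- ctrl.calibration(name): a dict with "camera_matrix" (3x3 intrinsics, pixels), "R" (3x3) and "t" (3): a world point X has camera coordinates R X + t. Camera axes: x right, y down, z forward; pixel columns grow to the right and rows downward; lengths in m; the calibration is good to about 2 mm. A picture is of the moment at which its call begins. calibration takes no time and is no camera call.
- ctrl.sign_off(): hands the job in; it is judged then, once.
The state is a dict: "time": time; "q": joint angles; "joint_vel": joint speeds; "tau": joint torques, N m; "tcp_pos": TCP position; "eef_rot": TCP orientation; "ft_force": force on the tool from outside, world axes, zero at the start; "moment": the same for the moment, N m; "width": finger opening in m; "gripper_force": force on a finger pad.
Only numpy, scipy, OpenCV 4.12 (cv2) and the standard library are available. Lean on these libraries where they do the work, as an engineer would, in place of code of your own. Each camera call takes 0.05 s, during which the arm holds its last target. There are 200 camera calls.

## Working session

There is one attempt and no reset: what is moved stays moved. The work goes in short steps, Python scripts to look and compute and a tool call to move; the robot and the scene stay as the last step left them, time stands still between calls to the robot, and variables do not carry over. Pictures are saved under pics/ and viewed, at most 10 in all, crops included, and the job is handed in when it is done.

Besides the shell and the picture viewer there is one more tool, called by a JSON object that holds its "method" and its "body". jog_arm: Moves the arm, as the interface text tells. Its arguments: {"type":"object","properties":{"commands":{"type":"array"},"squeeze":{"type":"number"}},"required":["commands"]}

```bash
mkdir -p pics; python3 - <<'E'
from rig import ctrl
import cv2
for n in("side","top"):
    cv2.imwrite(f"pics/{n}0.png",ctrl.get_image(n)[:,:,::-1]); c=ctrl.calibration(n); print(n,c)
o=ctrl.get_obs(); print(o); print(ctrl.grasp_offset)
E
```

```text
side {'camera_matrix': array([[530.11489724,   0.        , 332.47692748],
       [  0.        , 530.11489724, 251.53077972],
       [  0.        ,   0.        ,   1.        ]]), 'R': array([[ 0.8802652 , -0.47410839,  0.01882605],
       [-0.33246825, -0.64462165, -0.68842414],
       [ 0.33852334,  0.59973674, -0.72506399]]), 't': array([-0.57451696,  0.15644006,  0.81483801])}
top {'camera_matrix': array([[509.00283061,   0.        , 321.11067724],
       [  0.        , 509.00283061, 239.02108658],
       [  0.        ,   0.        ,   1.        ]]), 'R': array([[ 0.01725623, -0.99961654,  0.02165622],
       [-0.99215584, -0.01980147, -0.12342887],
       [ 0.12381036, -0.01935643, -0.99211709]]), 't': array([-0.14164792,  0.5941332 ,  0.88643577])}
{'time': 0.1, 'q': array([-1.41017473,  0.52195764, -0.0363216 ,  1.59996116,  0.02119521,
        1.02110717, -0.11275038]), 'joint_vel': array([ 0.0010874 , -0.0033368 ,  0.00083174, -0.00239559, -0.00066469,
        0.00162458, -0.00184743]), 'tau': array([ 2.61454850e-03, -9.28491426e+01,  1.98326826e+00, -3.70530617e+01,
        1.80426717e-02,  5.46188603e-03, -6.17603905e-05]), 'tcp_pos': array([0.14295044, 0.60811151, 0.2307777 ]), 'eef_rot': array([[-9.73485919e-01,  2.28746883e-01, -1.68310690e-04],
       [ 2.28746934e-01,  9.73485372e-01, -1.03490794e-03],
       [-7.28839723e-05, -1.04596887e-03, -9.99999450e-01]]), 'ft_force': array([ 0.13509941, -0.13384101, -0.49564985]), 'moment': array([-0.03880014, -0.03356195, -0.0177332 ]), 'gripper_force': 0.0, 'width': 0.08551497885917952}
0.0187
```

View pics/side0.png

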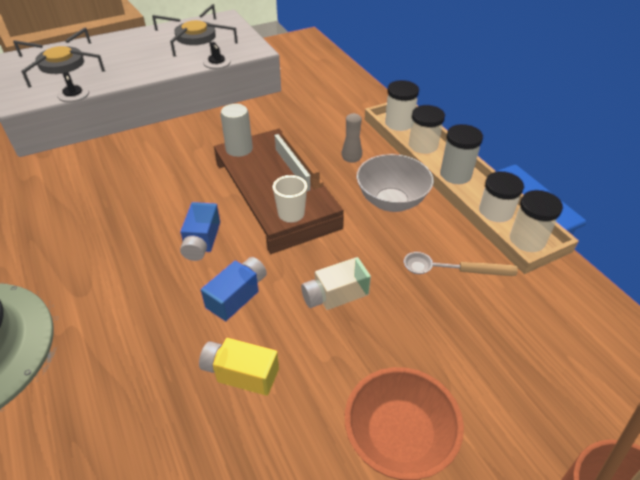

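View pics/top0.png

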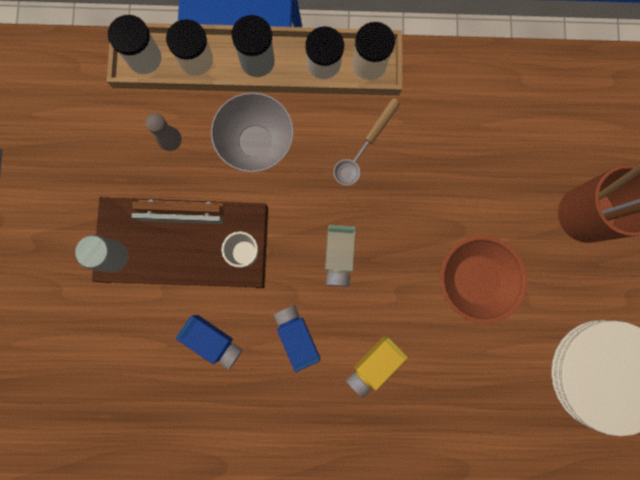

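The top view shows a clear/whitish jar at (340,255), with its lid at (338,280) towards the robot. In the side view it is at (337,285).
- **Look-alikes:** blue at (205,340) and (297,340), yellow at (377,366), and black-lidded shelf jars at y≈45. I choose the clear one with the steel lid.
- **Stand:** its top-view corners are about (98,198), (267,203), (265,287) and (93,283). The tin is at (92,252) and the cup at (240,250).

Next is a close crop to check the choice.

```bash
cat > h.py <<'E'
import numpy as np
from rig import ctrl
def px(n,u,v,z):
    c=ctrl.calibration(n);K,R,t=c["camera_matrix"],c["R"],np.array(c["t"])
    d=R.T@np.linalg.solve(K,[u,v,1]);o=-R.T@t
    return o+d*(z-o[2])/d[2]
def proj(n,X):
    c=ctrl.calibration(n);p=c["camera_matrix"]@(c["R"]@np.array(X)+c["t"]);return p[:2]/p[2]
E
python3 - <<'E'
import cv2,numpy as np
t=cv2.imread("pics/top0.png");s=cv2.imread("pics/side0.png")
f=lambda a,x,y,w,h,k:cv2.resize(a[y:y+h,x:x+w],None,fx=k,fy=k,interpolation=cv2.INTER_CUBIC)
a=f(t,310,215,60,80,5);b=f(s,295,250,80,65,5);c=f(t,80,190,200,105,4)
im=np.zeros((420+400-220,800,3),np.uint8)
im=np.zeros((830,800,3),np.uint8)
im[:400,:300]=a;im[:325,320:720]=b;im[405:825,:]=c
im=cv2.resize(im,(578,600));cv2.imwrite("pics/crop1.png",cv2.resize(im,(578,600)))
E
```

```text
(no output)
```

View pics/crop1.png

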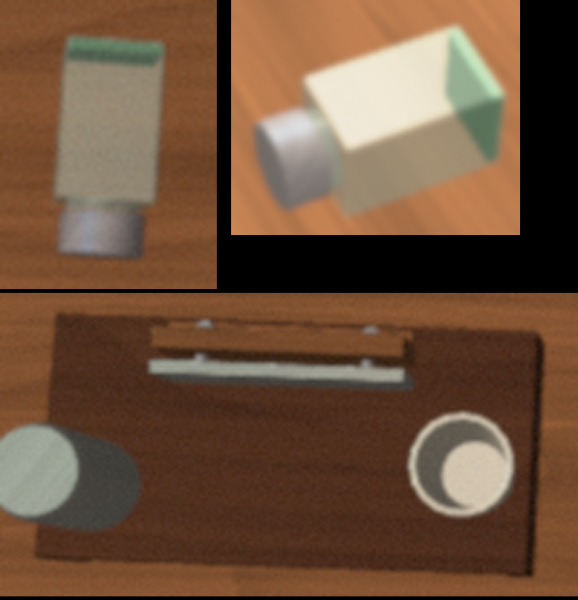

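The crop confirms it: a clear jar with a greenish glass foot at the far end and a steel lid towards the robot. The top face corners are near (329,225), (355,227), (353,271) and (325,270). The backstop plate's front edge runs (132,218)–(220,220).

```bash
python3 - <<'E'
from h import *
np.set_printoptions(precision=4,suppress=True)
P=[px("top",*p,.05)[:2] for p in[(328.8,225.2),(355.4,226.6),(352.6,271.2),(325.2,269.5)]]
TL,TR,BR,BL=P;print("jar corners",*P)
print("widths",[np.linalg.norm(a-b) for a,b in((TL,TR),(BL,BR),(TL,BL),(TR,BR))])
F=(TL+TR)/2;S=(BL+BR)/2;d=F-S;print("foot,shoulder",F,S,"yaw",np.degrees(np.arctan2(d[1],d[0])), np.degrees(np.arctan2(*( (TR-TL)[[0,1]]*[1,-1]))))
D=[px("top",*p,.05)[:2] for p in[(99.7,197.3),(266.2,203.5),(263.7,287.6),(92.8,281.7)]]
print("deck",*D,[np.linalg.norm(D[i]-D[(i+1)%4]) for i in range(4)])
b=(D[0]+D[1])/2;f=(D[2]+D[3])/2
w=D[3]-D[2]+D[0]-D[1];yaw=np.arctan2(-w[0],w[1]);x=np.array([np.cos(yaw),np.sin(yaw)]);y=np.array([-x[1],x[0]])
O=(b+f)/2-.016*x
print("stand O",O,"yaw",np.degrees(yaw),np.degrees(np.arctan2(*(b-f)[::-1])))
for n,p,z in[("tin",(92.5,251.3),.14),("cup",(239.5,249.5),.115),("plateL",(131.5,218.5),.089),("plateR",(219.8,221),.089)]:
    q=px("top",*p,z)[:2];print(n,q,(q-O)@x,(q-O)@y)
o=ctrl.get_obs();print(np.degrees(np.arctan2(o["eef_rot"][1,0],o["eef_rot"][0,0])))
for X in((F[0],F[1],.05),(S[0],S[1],.05),(*O,.05)):print(proj("side",X))
E
```

```text
jar corners [ 0.6206 -0.1438] [ 0.619  -0.1917] [ 0.5385 -0.1875] [ 0.5407 -0.1386]
widths [np.float64(0.04801293451587622), np.float64(0.04893854949810041), np.float64(0.08005997652856643), np.float64(0.08056003473936392)]
foot,shoulder [ 0.6198 -0.1677] [ 0.5396 -0.163 ] yaw -3.378487183646771 -1.8676361497379852
deck [0.6627 0.2684] [ 0.6578 -0.0301] [ 0.5066 -0.0303] [0.5116 0.2698] [np.float64(0.29855776452235994), np.float64(0.15121442928435977), np.float64(0.3001389267384161), np.float64(0.1511503443939323)]
stand O [0.5687 0.1197] yaw -0.9438071905499771 -0.22075590177236565
tin [0.557  0.2358] -0.013644248211661436 0.11582966909311262
cup [0.5669 0.0057] 0.00010672015735768952 -0.11403080981929466
plateL [0.6193 0.1955] 0.04929358006583412 0.07661640665936603
plateR [0.618  0.0449] 0.050567969186406395 -0.07401295019580897
166.77669024144507
[363.2435 265.9198]
[319.4073 280.8151]
[266.5367 178.2191]
```

```bash
cat >> h.py <<'E'
def go(x,y,z,yawy):
    "tool shift (cm) and turn to put TCP at x,y,z with tool y axis at yawy deg"
    o=ctrl.get_obs();R=o["eef_rot"];d=R.T@(np.array([x,y,z])-o["tcp_pos"])*100
    a=np.arctan2(R[1,1],R[0,1]);t=(a-np.radians(yawy)+np.pi/2)%np.pi-np.pi/2
    print("t",o["time"],"shift",d.round(2),"turn",round(t,4),"F",o["ft_force"].round(1),"q",o["q"].round(2))
E
python3 -c "
from h import *
go(.554,-.1645,.231,87.2)"
```

```text
t 0.1 shift [-5.769e+01 -6.581e+01  5.000e-02] turn -0.1819 F [ 0.1 -0.1 -0.5] q [-1.41  0.52 -0.04  1.6   0.02  1.02 -0.11]
```

{"method": "jog_arm", "body": {"commands": [[[-1,-57.7,-65.8,0,-0.18],[-1,-57.7,-65.8,0,-0.18],[-1,-57.7,-65.8,0,-0.18],[-1,-57.7,-65.8,0,-0.18],[-1,-57.7,-65.8,0,-0.18]]], "squeeze": 20}}

```text
time: 0.52
tcp_pos: [0.2414, 0.4224, 0.2311]
eef_rot: [[-0.999, 0.051, -0.0], [0.051, 0.999, -0.0], [0.0, -0.0, -1.0]]
ft_force: [1.4, 0.3, 0.0]
width: 0.0853
gripper_force: 0.0
```

```bash
python3 -c "
from h import *
go(.554,-.1645,.231,87.2)"
```

```text
t 0.5167 shift [-3.420e+01 -5.703e+01  2.000e-02] turn -0.0019 F [1.4 0.3 0. ] q [-1.13  0.3  -0.06  1.95  0.02  0.89  0.32]
```

{"method": "jog_arm", "body": {"commands": [[[-1,-34.2,-57.0,0,0],[-1,-34.2,-57.0,0,0],[-1,-34.2,-57.0,0,0],[-1,-34.2,-57.0,0,0],[-1,-34.2,-57.0,0,0]]]}}

```text
time: 0.93
tcp_pos: [0.3392, 0.2387, 0.2314]
eef_rot: [[-0.999, 0.051, 0.0], [0.051, 0.999, 0.0], [-0.0, 0.0, -1.0]]
ft_force: [0.8, 0.4, 0.4]
width: 0.0853
gripper_force: 0.0
```

```bash
python3 -c "
from h import *
go(.554,-.1645,.231,87.2)"
```

```text
t 0.9333 shift [-2.350e+01 -3.918e+01  3.000e-02] turn -0.0018 F [0.8 0.4 0.4] q [-0.8   0.19  0.05  2.12 -0.01  0.84  0.78]
```

Next: two more legs at speed, then the final short leg.

{"method": "jog_arm", "body": {"commands": [[[-1,-23.5,-39.2,0,0],[-1,-23.5,-39.2,0,0],[-1,-23.5,-39.2,0,0],[-1,-23.5,-39.2,0,0],[-1,-23.5,-39.2,0,0]]]}}

```text
time: 1.35
tcp_pos: [0.4372, 0.0547, 0.2314]
eef_rot: [[-0.999, 0.051, 0.0], [0.051, 0.999, 0.0], [-0.0, 0.0, -1.0]]
ft_force: [1.3, 1.1, -0.1]
width: 0.0853
gripper_force: 0.0
```

{"method": "jog_arm", "body": {"commands": [[[-1,-12.8,-21.3,0,0],[-1,-12.8,-21.3,0,0],[-1,-12.8,-21.3,0,0],[-1,-12.8,-21.3,0,0],[-1,-12.8,-21.3,0,0]]]}}

```text
time: 1.77
tcp_pos: [0.5353, -0.1291, 0.2311]
eef_rot: [[-0.999, 0.051, -0.0], [0.051, 0.999, 0.0], [0.0, 0.0, -1.0]]
ft_force: [1.3, 1.1, 0.2]
width: 0.085
gripper_force: 0.0
```

```bash
python3 -c "
from h import *
go(.554,-.1645,.07,87.2)"
```

```text
t 1.7667 shift [-2.05 -3.45 16.11] turn -0.0018 F [1.3 1.1 0.2] q [-0.07  0.42  0.27  1.81 -0.14  0.93  1.78]
```

{"method": "jog_arm", "body": {"commands": [[[-1,-2.0,-3.4,4,0],[-1,-2.0,-3.4,8,0],[-1,-2.0,-3.4,12,0],[-1,-2.0,-3.4,16,0],[-1,-2.0,-3.4,16,0]]]}}

```text
time: 2.18
tcp_pos: [0.5496, -0.1613, 0.0652]
eef_rot: [[-0.999, 0.051, -0.009], [0.051, 0.999, 0.002], [0.009, 0.001, -1.0]]
ft_force: [-1.9, 0.5, -1.8]
width: 0.0852
gripper_force: 0.0
```

```bash
python3 - <<'E'
from h import *
import cv2
go(.554,-.1645,.005,87.2)
a=ctrl.get_image("side")[180:340,230:440,::-1];b=ctrl.get_image("top")[180:340,250:460,::-1]
cv2.imwrite("pics/pre.png",cv2.resize(np.hstack([a,b]),None,fx=1.9,fy=1.9,interpolation=2))
E
```

```text
t 2.1833 shift [-0.51 -0.3   6.01] turn -0.0022 F [-1.9  0.5 -1.8] q [ 0.04  0.68  0.21  1.86 -0.22  0.63  1.9 ]
```

View pics/pre.png

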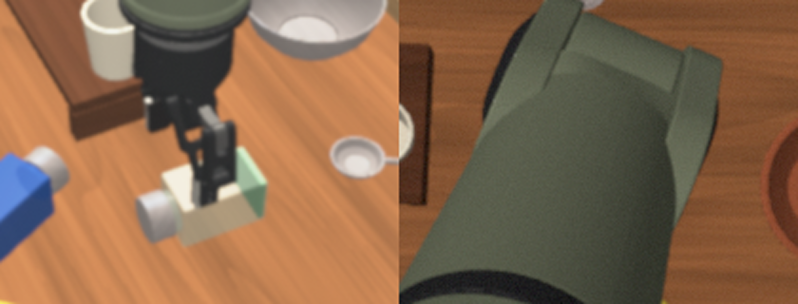

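The side view shows the fingers straddling the clear jar around its body, with the tips near (205,200) in the crop. The top view is blocked by the arm. Descending to grasp.

{"method": "jog_arm", "body": {"commands": [[[-1,-0.3,-0.3,2.5,0],[-1,-0.3,-0.3,4.5,0],[-1,-0.3,-0.3,5.6,0],[-1,-0.3,-0.3,5.9,0],[-1,-0.3,-0.3,5.9,0]]]}}

```text
time: 2.7
tcp_pos: [0.5565, -0.1652, 0.0135]
eef_rot: [[-0.999, 0.051, 0.001], [0.051, 0.999, -0.0], [-0.001, -0.0, -1.0]]
ft_force: [-0.1, -0.2, 0.6]
width: 0.0854
gripper_force: 0.0
```

```bash
python3 -c "
from h import *
go(.554,-.1645,.005,87.2)"
```

```text
t 2.7 shift [0.25 0.05 0.85] turn -0.0018 F [-0.1 -0.2  0.6] q [ 0.07  0.77  0.17  1.86 -0.24  0.53  1.92]
```

{"method": "jog_arm", "body": {"commands": [[[-1,0.2,0,0.5,0],[-1,0.2,0,0.8,0],[-1,0.2,0,0.8,0],[0,0.2,0,0.8,0],[1,0.2,0,0.8,0]]], "squeeze": 20}}

```text
time: 3.12
tcp_pos: [0.5541, -0.1651, 0.0047]
eef_rot: [[-0.999, 0.051, 0.0], [0.051, 0.999, -0.0], [-0.0, -0.0, -1.0]]
ft_force: [-0.2, -0.9, -0.2]
width: 0.0637
gripper_force: 0.0
```

{"method": "jog_arm", "body": {"commands": [[[1,0,0,0,0],[1,0,0,0,0],[1,0,0,0,0],[1,0,0,0,0],[1,0,0,0,0]]]}}

```text
time: 3.53
tcp_pos: [0.5541, -0.1651, 0.0046]
eef_rot: [[-0.999, 0.051, 0.0], [0.051, 0.999, -0.0], [-0.0, -0.0, -1.0]]
ft_force: [-1.2, 0.5, 6.5]
width: 0.0498
gripper_force: 21.8
```

```bash
python3 -c "
from h import *
go(.554,-.1645,.005,87.2)"
```

```text
t 3.5333 shift [ 0.01  0.06 -0.04] turn -0.0018 F [-1.2  0.5  6.5] q [ 0.07  0.78  0.17  1.87 -0.24  0.51  1.92]
```

{"method": "jog_arm", "body": {"commands": [[[1,-0.32,0,-0.67,0],[1,-0.71,0,-1.31,0],[1,-1.16,0,-1.91,0],[1,-1.67,0,-2.45,0],[1,-2.23,0,-2.94,0]]]}}

```text
time: 3.95
tcp_pos: [0.577, -0.1663, 0.0346]
eef_rot: [[-0.999, 0.051, 0.001], [0.051, 0.999, -0.0], [-0.001, -0.0, -1.0]]
ft_force: [0.7, 0.4, -3.0]
width: 0.0497
gripper_force: 21.9
```

```bash
python3 - <<'E'
from h import *
import cv2
go(.5764,-.1651,.034,87.2);print(ctrl.get_obs()["moment"],ctrl.get_obs()["width"])
a=ctrl.get_image("side")[200:340,250:430,::-1]
cv2.imwrite("pics/tilt1.png",cv2.resize(a,None,fx=3,fy=3,interpolation=2))
E
```

```text
t 3.95 shift [0.06 0.11 0.05] turn -0.002 F [ 0.7  0.4 -3. ] q [ 0.05  0.76  0.19  1.8  -0.23  0.6   1.9 ]
[0.01197073 0.10190174 0.02404018] 0.049696072675053875
```

View pics/tilt1.png

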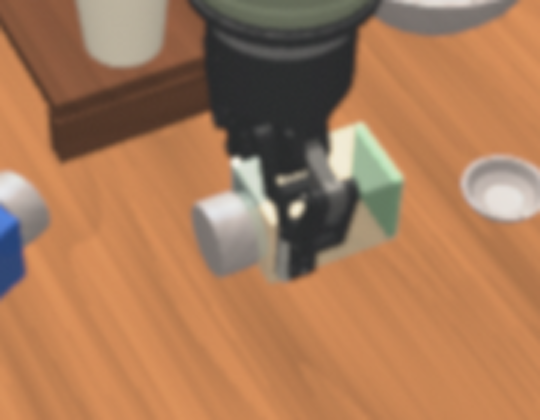

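The jar is held. The lid end is at crop (228,235), and the visible foot corners are at (362,125), (402,180) and (392,238). I'll compare these with projected models at several tilts.

```bash
cat >> h.py <<'E'
def model(tcp,th,zg=14,hg=2,sd=-2.8):
    "jar frame at tilt th (deg from lying) held at jar z=zg mm, hg mm above middle line when lying"
    d=np.array([np.cos(np.radians(sd)),np.sin(np.radians(sd)),0]);k=np.array([0,0,1.]);t=np.radians(th)
    z=-d*np.cos(t)+k*np.sin(t);u=k*np.cos(t)+d*np.sin(t);s=np.cross(k,d)
    g=np.array(tcp)+[0,0,.0187+.0035]
    f=lambda a,b,c:g+(a-zg)/1000*z+(b-hg)/1000*u+c/1000*s
    return dict(lid=f(56,0,0),c1=f(-52,25,25),c2=f(-52,25,-25),c3=f(-52,-25,-25),sh=f(30,25,-25))
E
python3 - <<'E'
from h import *
p=ctrl.get_obs()["tcp_pos"]
for th in(0,10,15,20,25,30):
    print(th,{k:(((proj("side",v)-[250,200])*3).round().astype(int).tolist(),round(v[2]*1000)) for k,v in model(p,th).items()})
E
```

```text
0 {'lid': ([204, 239], 56), 'c1': ([362, 118], 81), 'c2': ([406, 178], 81), 'c3': ([398, 238], 31), 'sh': ([269, 226], 81)}
10 {'lid': ([205, 230], 63), 'c1': ([365, 131], 69), 'c2': ([409, 191], 69), 'c3': ([387, 254], 20), 'sh': ([277, 220], 83)}
15 {'lid': ([206, 225], 67), 'c1': ([365, 138], 63), 'c2': ([409, 198], 63), 'c3': ([381, 262], 14), 'sh': ([281, 217], 84)}
20 {'lid': ([207, 220], 70), 'c1': ([365, 145], 57), 'c2': ([408, 205], 57), 'c3': ([374, 269], 10), 'sh': ([285, 215], 85)}
25 {'lid': ([209, 215], 74), 'c1': ([363, 153], 51), 'c2': ([406, 213], 51), 'c3': ([367, 277], 5), 'sh': ([289, 213], 85)}
30 {'lid': ([212, 210], 77), 'c1': ([361, 161], 44), 'c2': ([404, 220], 44), 'c3': ([359, 284], 1), 'sh': ([293, 211], 85)}
```

The model fit gives a tilt of about 2°: the jar was simply lifted level, so pad friction holds it against its short lever. I'll put it back down and re-grip on the lid. That triples the gravity lever, so it can swing upright.

{"method": "jog_arm", "body": {"commands": [[[1,0,0,1.0,0],[1,0,0,2.0,0],[1,0,0,2.6,0],[1,0,0,2.85,0],[1,0,0,2.95,0]]]}}

```text
time: 4.42
tcp_pos: [0.5753, -0.1659, 0.0038]
eef_rot: [[-0.999, 0.051, -0.002], [0.051, 0.999, 0.001], [0.002, 0.001, -1.0]]
ft_force: [-10.2, 5.4, 26.1]
width: 0.05
gripper_force: 24.8
```

{"method": "jog_arm", "body": {"commands": [[[1,0,0,0,0],[-0.5,0,0,0,0],[-0.5,0,0,0,0],[-0.5,0,0,0,0],[-0.5,0,0,0,0]]]}}

```text
time: 4.83
tcp_pos: [0.576, -0.1663, 0.0039]
eef_rot: [[-0.999, 0.051, -0.0], [0.051, 0.999, -0.0], [0.0, -0.0, -1.0]]
ft_force: [0.8, -0.4, 0.2]
width: 0.0637
gripper_force: 0.0
```

{"method": "jog_arm", "body": {"commands": [[[-0.5,1,0,0,0],[-0.5,2,0,0,0],[-0.5,2.9,0,0,0],[-0.5,2.9,0,0,0],[-0.5,2.9,0,0,0]]]}}

```text
time: 5.25
tcp_pos: [0.5473, -0.1648, 0.0043]
eef_rot: [[-0.999, 0.051, 0.0], [0.051, 0.999, 0.0], [-0.0, 0.0, -1.0]]
ft_force: [0.4, -0.1, -0.0]
width: 0.0642
gripper_force: 0.0
```

{"method": "jog_arm", "body": {"commands": [[[1,0,0,0,0],[1,0,0,0,0],[1,0,0,0,0],[1,0,0,0,0],[1,0,0,0,0]]]}}

```text
time: 5.67
tcp_pos: [0.5478, -0.1647, 0.0043]
eef_rot: [[-0.999, 0.051, 0.001], [0.051, 0.999, -0.0], [-0.001, -0.0, -1.0]]
ft_force: [2.6, -0.2, 3.3]
width: 0.0426
gripper_force: 19.9
```

Gripped the lid (42.6 mm). Lifting clear to see whether it swings.

{"method": "jog_arm", "body": {"commands": [[[1,0,0,-2.5,0],[1,0,0,-5.5,0],[1,0,0,-8.5,0],[1,0,0,-9,0],[1,0,0,-9,0]]]}}

```text
time: 6.08
tcp_pos: [0.548, -0.1649, 0.0957]
eef_rot: [[-0.999, 0.051, 0.003], [0.051, 0.999, -0.0], [-0.003, -0.0, -1.0]]
ft_force: [-0.5, -0.4, -3.5]
width: 0.0426
gripper_force: 23.8
```

```bash
python3 - <<'E'
from h import *
import cv2
go(.5764,-.1651,.034,87.2);o=ctrl.get_obs();print(o["moment"],o["width"],o["gripper_force"])
cv2.imwrite("pics/lift2.png",cv2.resize(ctrl.get_image("side")[170:340,230:430,::-1],None,fx=3,fy=3,interpolation=2))
for th in(0,15,30,45,60,75,90):
    print(th,{k:((proj("side",v)-[230,170])*3).round().astype(int).tolist() for k,v in model(o["tcp_pos"],th,43).items()})
E
```

```text
t 6.0833 shift [-2.82  0.12  6.18] turn -0.0019 F [-0.5 -0.4 -3.5] q [ 0.03  0.63  0.22  1.86 -0.21  0.67  1.9 ]
[ 0.02813701  0.14771283 -0.01359274] 0.042622877763279846 23.796894955448806
0 {'lid': [261, 254], 'c1': [427, 129], 'c2': [474, 189], 'c3': [465, 256], 'sh': [330, 237]}
15 {'lid': [261, 249], 'c1': [428, 162], 'c2': [474, 222], 'c3': [445, 291], 'sh': [340, 239]}
30 {'lid': [263, 244], 'c1': [419, 197], 'c2': [463, 257], 'c3': [416, 325], 'sh': [347, 244]}
45 {'lid': [266, 239], 'c1': [400, 232], 'c2': [443, 292], 'c3': [381, 355], 'sh': [351, 251]}
60 {'lid': [270, 234], 'c1': [373, 264], 'c2': [414, 325], 'c3': [342, 380], 'sh': [352, 260]}
75 {'lid': [275, 230], 'c1': [339, 293], 'c2': [379, 355], 'c3': [300, 398], 'sh': [350, 269]}
90 {'lid': [281, 227], 'c1': [301, 317], 'c2': [340, 379], 'c3': [257, 410], 'sh': [345, 279]}
```

View pics/lift2.png

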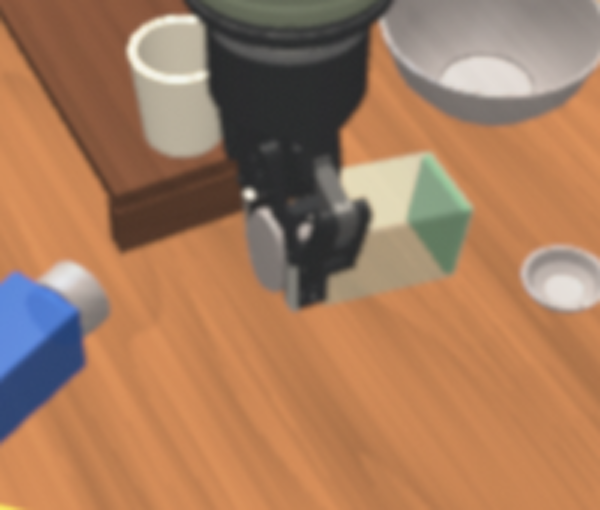

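The model fit now gives a tilt of about 10°, so it slips a little. I'll try a softer grip by commanding the closure just inside the lid's width.

{"method": "jog_arm", "body": {"commands": [[[0.15,0,0,0.5,0],[0.15,0,0,1,0],[0.1,0,0,1,0],[0.1,0,0,1,0],[0.1,0,0,1,0]]]}}

```text
time: 6.55
tcp_pos: [0.5469, -0.1648, 0.0835]
eef_rot: [[-0.999, 0.051, -0.001], [0.051, 0.999, 0.0], [0.001, 0.0, -1.0]]
ft_force: [0.2, -0.0, -2.7]
width: 0.0423
gripper_force: 23.8
```

{"method": "jog_arm", "body": {"commands": [[[0.05,0,0,0,0],[0.05,0,0,0,0],[0.05,0,0,0,0]]]}}

```text
time: 6.8
tcp_pos: [0.5473, -0.1648, 0.0843]
eef_rot: [[-0.999, 0.051, 0.0], [0.051, 0.999, -0.0], [-0.0, -0.0, -1.0]]
ft_force: [1.1, 0.1, -3.4]
width: 0.0424
gripper_force: 23.8
```

```bash
python3 - <<'E'
from h import *
o=ctrl.get_obs();print(o["moment"],o["ft_force"],o["width"],o["gripper_force"])
E
```

```text
[0.02528859 0.17702136 0.04589151] [ 1.07387206  0.10427645 -3.37231986] 0.042382577647264684 23.77058948390186
```

{"method": "jog_arm", "body": {"commands": [[[0.025,0,0,0,0],[0.025,0,0,0,0]]]}}

```text
time: 6.97
tcp_pos: [0.5473, -0.1647, 0.0843]
eef_rot: [[-0.999, 0.051, 0.0], [0.051, 0.999, -0.0], [-0.0, -0.0, -1.0]]
ft_force: [0.0, 0.1, -2.6]
width: 0.0429
gripper_force: 23.8
```

{"method": "jog_arm", "body": {"commands": [[[0.012,0,0,0,0],[0.012,0,0,0,0]]]}}

```text
time: 7.13
tcp_pos: [0.5473, -0.1647, 0.0842]
eef_rot: [[-0.999, 0.051, 0.0], [0.051, 0.999, -0.0], [-0.0, 0.0, -1.0]]
ft_force: [-0.5, 0.3, -3.9]
width: 0.0423
gripper_force: 23.8
```

{"method": "jog_arm", "body": {"commands": [[[0.006,0,0,0,0],[0.006,0,0,0,0]]]}}

```text
time: 7.3
tcp_pos: [0.5473, -0.1647, 0.0842]
eef_rot: [[-0.999, 0.051, 0.0], [0.051, 0.999, -0.0], [-0.0, -0.0, -1.0]]
ft_force: [0.3, 0.8, -3.2]
width: 0.0421
gripper_force: 16.9
```

```bash
python3 - <<'E'
from h import *
o=ctrl.get_obs();print(o["moment"],o["ft_force"],o["width"],o["gripper_force"])
E
```

```text
[0.03302063 0.15250967 0.01075228] [ 0.34432333  0.78397595 -3.19478719] 0.04208185306020649 16.897077318280935
```

The grip force is now dropping, to 16.9 N. Continuing in finer steps.

{"method": "jog_arm", "body": {"commands": [[[0.003,0,0,0,0],[0.003,0,0,0,0]]]}}

```text
time: 7.47
tcp_pos: [0.5472, -0.1647, 0.0842]
eef_rot: [[-0.999, 0.051, -0.0], [0.051, 0.999, -0.0], [0.0, -0.0, -1.0]]
ft_force: [-0.4, -0.6, -4.0]
width: 0.0421
gripper_force: 13.0
```

{"method": "jog_arm", "body": {"commands": [[[0.001,0,0,0,0],[0.001,0,0,0,0]]]}}

```text
time: 7.63
tcp_pos: [0.5472, -0.1647, 0.0842]
eef_rot: [[-0.999, 0.051, -0.0], [0.051, 0.999, 0.0], [0.0, -0.0, -1.0]]
ft_force: [-0.3, -0.0, -2.5]
width: 0.0425
gripper_force: 10.6
```

```bash
python3 - <<'E'
from h import *
o=ctrl.get_obs();print(o["moment"],o["ft_force"],o["width"],o["gripper_force"])
E
```

```text
[0.03081804 0.12418287 0.00846253] [-0.33719482 -0.03970725 -2.48686091] 0.04248259163936517 10.56070139631629
```

{"method": "jog_arm", "body": {"commands": [[[-0.001,0,0,0,0],[-0.001,0,0,0,0],[-0.001,0,0,0,0],[-0.001,0,0,0,0]]]}}

```text
time: 7.97
tcp_pos: [0.5474, -0.1648, 0.0845]
eef_rot: [[-0.999, 0.051, 0.0], [0.051, 0.999, -0.0], [-0.0, -0.0, -1.0]]
ft_force: [-0.6, -0.2, 1.1]
width: 0.0431
gripper_force: 5.5
```

```bash
python3 - <<'E'
from h import *
o=ctrl.get_obs();print(o["moment"],o["gripper_force"])
E
```

```text
[ 0.06900069  0.1306036  -0.02292514] 5.486628636717796
```

{"method": "jog_arm", "body": {"commands": [[[-0.002,0,0,0,0],[-0.002,0,0,0,0],[-0.002,0,0,0,0],[-0.002,0,0,0,0]]]}}

```text
time: 8.3
tcp_pos: [0.5473, -0.1648, 0.0844]
eef_rot: [[-0.999, 0.051, 0.0], [0.051, 0.999, -0.0], [-0.0, -0.0, -1.0]]
ft_force: [-1.7, 0.3, 5.1]
width: 0.0431
gripper_force: 4.5
```

```bash
python3 - <<'E'
from h import *
o=ctrl.get_obs();print(o["moment"],o["ft_force"],o["gripper_force"])
E
```

```text
[0.00405034 0.11528738 0.0058703 ] [-1.66655686  0.25527816  5.12972052] 4.540161341428757
```

```bash
python3 - <<'E'
from h import *
import cv2
o=ctrl.get_obs()
cv2.imwrite("pics/lift3.png",cv2.resize(ctrl.get_image("side")[170:340,230:430,::-1],None,fx=3,fy=3,interpolation=2))
for th in(0,15,30,45,60,75,90):
    m=model(o["tcp_pos"],th,43)
    print(th,{k:((proj("side",v)-[230,170])*3).round().astype(int).tolist() for k,v in m.items()},m["c3"][2])
E
```

```text
0 {'lid': [260, 269], 'c1': [425, 145], 'c2': [471, 205], 'c3': [462, 270], 'sh': [328, 253]} 0.07956540791538315
15 {'lid': [260, 265], 'c1': [426, 177], 'c2': [471, 237], 'c3': [442, 305], 'sh': [338, 255]} 0.05589760132083883
30 {'lid': [262, 260], 'c1': [416, 212], 'c2': [460, 272], 'c3': [414, 338], 'sh': [345, 260]} 0.03568272201320331
45 {'lid': [265, 255], 'c1': [397, 246], 'c2': [440, 306], 'c3': [379, 368], 'sh': [349, 267]} 0.020298380610624348
60 {'lid': [269, 250], 'c1': [371, 278], 'c2': [412, 339], 'c3': [340, 393], 'sh': [350, 275]} 0.010792994555861477
75 {'lid': [274, 246], 'c1': [337, 307], 'c2': [377, 368], 'c3': [298, 411], 'sh': [348, 285]} 0.007814340200153588
90 {'lid': [280, 243], 'c1': [300, 330], 'c2': [338, 393], 'c3': [256, 423], 'sh': [343, 294]} 0.011565407915383142
```

View pics/lift3.png

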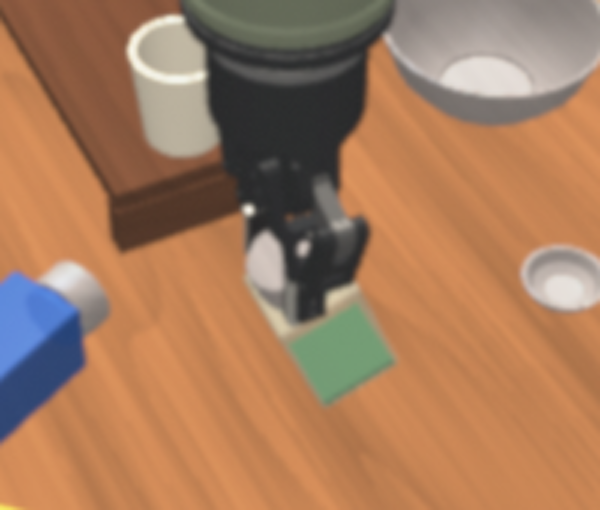

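The jar swung to about 65° with its foot edge on the bench. The green foot is visible, with corners at (395,360) and (325,403). I'll roll it forward over that edge to upright.

{"method": "jog_arm", "body": {"commands": [[[-0.002,-0.8,0,0,0],[-0.002,-1.6,0,0,0],[-0.002,-2.4,0,0,0],[-0.002,-3.2,0,0,0],[-0.002,-3.8,0,0.1,0]]]}}

```text
time: 8.77
tcp_pos: [0.5864, -0.1666, 0.083]
eef_rot: [[-0.999, 0.05, 0.0], [0.05, 0.999, -0.0], [-0.0, -0.0, -1.0]]
ft_force: [-0.1, -0.6, -0.8]
width: 0.0423
gripper_force: 4.2
```

```bash
python3 - <<'E'
from h import *
import cv2
o=ctrl.get_obs();print(o["moment"],o["gripper_force"],o["width"])
cv2.imwrite("pics/lift4.png",cv2.resize(ctrl.get_image("side")[170:340,230:430,::-1],None,fx=3,fy=3,interpolation=2))
for th in(60,75,90,100):
    m=model(o["tcp_pos"],th,49)
    print(th,{k:((proj("side",v)-[230,170])*3).round().astype(int).tolist() for k,v in m.items()},m["c3"][2])
E
```

```text
[ 0.02854972 -0.03638322  0.02846461] 4.209496378898621 0.042281396950822746
60 {'lid': [342, 234], 'c1': [434, 264], 'c2': [476, 323], 'c3': [406, 375], 'sh': [421, 259]} 0.00421482871456485
75 {'lid': [344, 232], 'c1': [399, 293], 'c2': [440, 353], 'c3': [363, 395], 'sh': [417, 270]} 0.000636771823829191
90 {'lid': [347, 230], 'c1': [360, 317], 'c2': [399, 378], 'c3': [320, 407], 'sh': [409, 281]} 0.0041833944967931535
100 {'lid': [350, 229], 'c1': [332, 330], 'c2': [371, 391], 'c3': [292, 410], 'sh': [402, 288]} 0.010406312239567263
```

View pics/lift4.png

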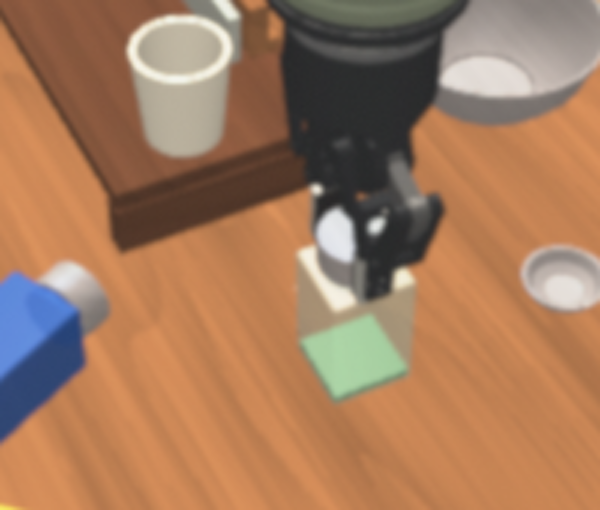

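The jar now stands upright with its foot flat on the bench. The foot corners are at crop (408,372), (335,398), (302,347) and (372,318). I'll work out its centre and yaw from those.

```bash
python3 - <<'E'
from h import *
P=[px("side",230+u/3,170+v/3,.001)[:2] for u,v in((408,372),(335,398),(302,347),(372,318))]
print(np.array(P).round(4),"c",np.mean(P,0));
for i in range(4):
    e=P[(i+1)%4]-P[i];print(np.linalg.norm(e),np.degrees(np.arctan2(e[1],e[0])))
E
```

```text
[[ 0.6161 -0.1891]
 [ 0.5699 -0.1863]
 [ 0.571  -0.1449]
 [ 0.6181 -0.1443]] c [ 0.59380412 -0.1661454 ]
0.046248521346998646 176.48862869890982
0.041457735293958305 88.45463634583056
0.04709935957787174 0.7101756408830994
0.04490591230591249 -92.61919337815769
```

{"method": "jog_arm", "body": {"commands": [[[-0.02,0,0,0,0],[-0.1,0,0,0,0],[-0.4,0,0,0,0],[-0.6,0,0,0,0],[-0.6,0,0,0,0]]]}}

```text
time: 9.23
tcp_pos: [0.585, -0.1667, 0.0833]
eef_rot: [[-0.999, 0.051, 0.0], [0.051, 0.999, -0.0], [-0.0, -0.0, -1.0]]
ft_force: [0.4, 0.5, -0.4]
width: 0.0683
gripper_force: 0.0
```

{"method": "jog_arm", "body": {"commands": [[[-0.7,-0.7,0,0,0],[-0.7,-0.7,0,1.5,0],[-0.7,-0.7,0,3,0],[-0.7,-0.7,0,3.5,0],[-0.7,-0.7,0,3.5,0]]]}}

```text
time: 9.65
tcp_pos: [0.5918, -0.1668, 0.0471]
eef_rot: [[-0.999, 0.051, -0.002], [0.051, 0.999, 0.0], [0.002, 0.0, -1.0]]
ft_force: [-1.0, 0.2, 1.2]
width: 0.0726
gripper_force: 0.0
```

{"method": "jog_arm", "body": {"commands": [[[0,0,0,0,0],[1,0,0,0,0],[1,0,0,0,0],[1,0,0,0,0],[1,0,0,0,0]]], "squeeze": 40}}

```text
time: 10.07
tcp_pos: [0.5927, -0.1671, 0.0491]
eef_rot: [[-0.999, 0.051, 0.001], [0.051, 0.999, -0.0], [-0.001, -0.0, -1.0]]
ft_force: [0.3, 0.4, 6.4]
width: 0.0488
gripper_force: 42.9
```

{"method": "jog_arm", "body": {"commands": [[[1,0,0,0,0],[1,0,0,-0.5,0],[1,0,0,-1,0],[1,0,0,-1.5,0],[1,0,0,-1.5,0]]]}}

```text
time: 10.48
tcp_pos: [0.5927, -0.1672, 0.0644]
eef_rot: [[-0.999, 0.051, 0.001], [0.051, 0.999, -0.0], [-0.001, -0.0, -1.0]]
ft_force: [0.3, 0.1, -3.1]
width: 0.0495
gripper_force: 42.5
```

```bash
python3 - <<'E'
from h import *
import cv2
o=ctrl.get_obs();print(o["moment"],o["gripper_force"],o["width"],o["tcp_pos"],o["ft_force"])
cv2.imwrite("pics/held.png",cv2.resize(ctrl.get_image("side")[170:340,230:430,::-1],None,fx=3,fy=3,interpolation=2))
E
```

```text
[ 0.01867476 -0.05526094 -0.02564126] 42.49484360218048 0.049495599767042854 [ 0.59266565 -0.16718176  0.06443688] [ 0.27934501  0.14205192 -3.06174137]
```

View pics/held.png

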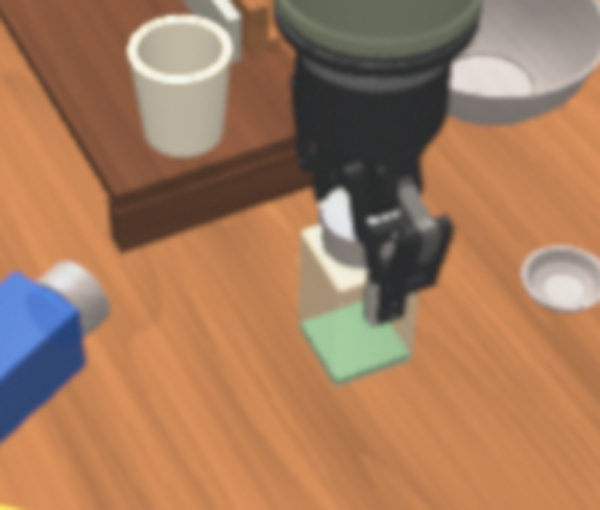

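Held upright; the foot corners are at crop (410,355), (337,381) and (302,328). One view is left, kept for the final check. Next: lift, then carry over the deck gap.

{"method": "jog_arm", "body": {"commands": [[[1,0,0,-3,0],[1,0,0,-6,0],[1,0,0,-10,0],[1,0,0,-13.6,0],[1,0,0,-13.6,0]]]}}

```text
time: 10.95
tcp_pos: [0.5947, -0.168, 0.2059]
eef_rot: [[-0.999, 0.051, 0.009], [0.051, 0.999, -0.002], [-0.009, -0.001, -1.0]]
ft_force: [0.5, -0.6, -3.4]
width: 0.0495
gripper_force: 44.1
```

```bash
python3 - <<'E'
from h import *
P=[px("side",230+u/3,170+v/3,.0153)[:2] for u,v in((410,355),(337,381),(302,328))]
print("centre at held",(P[0]+P[2])/2,P)
O=np.array([.5687,.1197]);y=np.radians(-.8);x=np.array([np.cos(y),np.sin(y)])
T=O-.005*x;print(T)
go(*T,.20,89.2)
E
```

```text
centre at held [ 0.59428201 -0.16567974] [array([ 0.61667042, -0.18857032]), array([ 0.57090136, -0.18592462]), array([ 0.5718936 , -0.14278916])]
[0.56370049 0.11976981]
t 10.95 shift [ 4.58 28.58  0.52] turn -0.0374 F [ 0.5 -0.6 -3.4] q [-0.    0.55  0.27  1.66 -0.17  0.94  1.85]
```

{"method": "jog_arm", "body": {"commands": [[[1,0.4,2.5,0,-0.01],[1,1,6,0,-0.02],[1,1.6,9.5,0,-0.037],[1,2.2,13,0,-0.037],[1,2.7,16.5,0,-0.037]]]}}

```text
time: 11.37
tcp_pos: [0.5729, 0.0006, 0.1989]
eef_rot: [[-1.0, 0.014, -0.0], [0.014, 1.0, 0.0], [0.0, 0.0, -1.0]]
ft_force: [1.2, 0.6, -3.5]
width: 0.0495
gripper_force: 44.0
```

{"method": "jog_arm", "body": {"commands": [[[1,0.6,3.5,0,0],[1,1.1,7,0,0],[1,1.6,10.5,0,0],[1,1.9,12,0,0],[1,1.9,12.1,0,0]]]}}

```text
time: 11.78
tcp_pos: [0.5552, 0.125, 0.1987]
eef_rot: [[-1.0, 0.008, -0.001], [0.008, 1.0, 0.001], [0.001, 0.001, -1.0]]
ft_force: [0.6, 0.3, -3.0]
width: 0.0496
gripper_force: 43.9
```

```bash
python3 -c "
from h import *
go(.5637,.1198,.115,89.2)"
```

```text
t 11.7833 shift [-0.86 -0.53  8.37] turn 0.0056 F [ 0.6  0.3 -3. ] q [-0.49  0.48  0.23  1.79 -0.14  0.88  1.37]
```

{"method": "jog_arm", "body": {"commands": [[[1,-0.4,-0.3,1,0.005],[1,-0.8,-0.5,3,0.005],[1,-0.8,-0.5,6,0.005],[1,-0.8,-0.5,8.3,0.005],[1,-0.8,-0.5,8.6,0.005]]]}}

```text
time: 12.2
tcp_pos: [0.5624, 0.1131, 0.1089]
eef_rot: [[-1.0, 0.021, -0.005], [0.021, 1.0, -0.002], [0.005, -0.002, -1.0]]
ft_force: [-0.5, -0.4, -3.6]
width: 0.0496
gripper_force: 43.8
```

{"method": "jog_arm", "body": {"commands": [[[1,0,0,0,0],[1,0,0,0.15,0],[1,0,0,0.3,0],[1,0,0,0.45,0]]]}}

```text
time: 12.53
tcp_pos: [0.5649, 0.1153, 0.1098]
eef_rot: [[-1.0, 0.019, 0.002], [0.019, 1.0, 0.001], [-0.002, 0.001, -1.0]]
ft_force: [-0.2, 0.5, -3.3]
width: 0.0492
gripper_force: 43.8
```

```bash
python3 -c "
from h import *
go(.5637,.1198,.099,89.2)"
```

```text
t 12.5333 shift [0.13 0.45 1.08] turn -0.0052 F [-0.2  0.5 -3.3] q [-0.45  0.61  0.2   1.84 -0.18  0.7   1.41]
```

{"method": "jog_arm", "body": {"commands": [[[1,0,0.2,0.2,0],[1,0,0.4,0.4,0],[1,0,0.4,0.6,0],[1,0,0.4,0.7,0],[1,0,0.4,0.7,0]]]}}

```text
time: 12.95
tcp_pos: [0.5642, 0.1193, 0.1015]
eef_rot: [[-1.0, 0.019, -0.0], [0.019, 1.0, -0.0], [0.0, -0.0, -1.0]]
ft_force: [-0.7, 0.1, -3.1]
width: 0.0494
gripper_force: 43.8
```

{"method": "jog_arm", "body": {"commands": [[[1,0,0,0.05,0],[1,0,0,0.1,0],[1,0,0,0.15,0],[1,0,0,0.2,0],[1,0,0,0.2,0]]]}}

```text
time: 13.37
tcp_pos: [0.5643, 0.1192, 0.0996]
eef_rot: [[-1.0, 0.019, -0.0], [0.019, 1.0, -0.0], [0.0, -0.0, -1.0]]
ft_force: [0.4, -0.3, -2.3]
width: 0.0495
gripper_force: 43.8
```

{"method": "jog_arm", "body": {"commands": [[[1,0,0,0.03,0],[1,0,0,0.06,0],[1,0,0,0.06,0]]]}}

```text
time: 13.62
tcp_pos: [0.5643, 0.1193, 0.0991]
eef_rot: [[-1.0, 0.019, 0.0], [0.019, 1.0, -0.0], [-0.0, -0.0, -1.0]]
ft_force: [0.3, -0.1, -2.8]
width: 0.0496
gripper_force: 44.0
```

{"method": "jog_arm", "body": {"commands": [[[1,0,0,0.03,0],[1,0,0,0.06,0],[1,0,0,0.06,0]]]}}

```text
time: 13.87
tcp_pos: [0.5644, 0.1193, 0.0991]
eef_rot: [[-1.0, 0.019, 0.0], [0.019, 1.0, 0.0], [-0.0, 0.0, -1.0]]
ft_force: [-4.3, 0.2, 9.3]
width: 0.0495
gripper_force: 45.3
```

Touch-down felt (Fz +9). Opening a little so it settles, then gripping again lightly for the push.

{"method": "jog_arm", "body": {"commands": [[[1,0,0,-0.06,0],[-0.3,0,0,-0.06,0],[-0.3,0,0,-0.06,0],[-0.3,0,0,-0.06,0]]]}}

```text
time: 14.2
tcp_pos: [0.5644, 0.1193, 0.0991]
eef_rot: [[-1.0, 0.019, 0.0], [0.019, 1.0, -0.0], [-0.0, -0.0, -1.0]]
ft_force: [-0.1, 0.1, 0.1]
width: 0.0557
gripper_force: 0.0
```

{"method": "jog_arm", "body": {"commands": [[[1,0,0,0,0],[1,0,0,0,0],[1,0,0,0,0]]], "squeeze": 20}}

```text
time: 14.45
tcp_pos: [0.5644, 0.1193, 0.0992]
eef_rot: [[-1.0, 0.019, 0.0], [0.019, 1.0, 0.0], [-0.0, 0.0, -1.0]]
ft_force: [-0.2, 0.6, 3.0]
width: 0.0497
gripper_force: 21.4
```

```bash
python3 -c "
from h import *
go(.5637,.1198,.099,89.2);o=ctrl.get_obs();print(o['moment'],o['width'],o['gripper_force'])"
```

```text
t 14.45 shift [0.07 0.04 0.02] turn -0.0048 F [-0.2  0.6  3. ] q [-0.45  0.63  0.2   1.84 -0.18  0.69  1.41]
[-0.01715195  0.01910255  0.01461589] 0.04972379568243201 21.42135590314865
```

{"method": "jog_arm", "body": {"commands": [[[1,-0.3,0,0,0],[1,-0.7,0,0,0],[1,-1.1,0,0,0],[1,-1.5,0,0,0],[1,-1.8,0,0,0]]]}}

```text
time: 14.87
tcp_pos: [0.5823, 0.1191, 0.0995]
eef_rot: [[-1.0, 0.019, -0.0], [0.019, 1.0, 0.0], [0.001, 0.0, -1.0]]
ft_force: [-4.9, -0.1, 11.1]
width: 0.0497
gripper_force: 24.5
```

{"method": "jog_arm", "body": {"commands": [[[1,-0.15,0,0,0],[1,-0.3,0,0,0],[1,-0.45,0,0,0],[1,-0.6,0,0,0],[1,-0.6,0,0,0]]]}}

```text
time: 15.28
tcp_pos: [0.5882, 0.119, 0.0993]
eef_rot: [[-1.0, 0.019, -0.001], [0.019, 1.0, 0.0], [0.001, 0.0, -1.0]]
ft_force: [-3.3, 1.7, 7.5]
width: 0.0499
gripper_force: 24.6
```

{"method": "jog_arm", "body": {"commands": [[[1,-0.08,0,0,0],[1,-0.16,0,0,0],[1,-0.24,0,0,0],[1,-0.3,0,0,0],[1,-0.3,0,0,0]]]}}

```text
time: 15.7
tcp_pos: [0.5909, 0.119, 0.0991]
eef_rot: [[-1.0, 0.019, -0.001], [0.019, 1.0, 0.0], [0.001, 0.0, -1.0]]
ft_force: [-4.0, 1.5, 5.9]
width: 0.0499
gripper_force: 24.5
```

{"method": "jog_arm", "body": {"commands": [[[1,0,0,-0.04,0],[1,-0.06,0,-0.04,0],[1,-0.12,0,-0.04,0],[1,-0.18,0,-0.04,0],[1,-0.18,0,-0.04,0]]]}}

```text
time: 16.12
tcp_pos: [0.5932, 0.1186, 0.0994]
eef_rot: [[-1.0, 0.019, 0.0], [0.019, 1.0, -0.0], [-0.0, -0.0, -1.0]]
ft_force: [-0.9, -0.0, -2.4]
width: 0.0498
gripper_force: 23.6
```

{"method": "jog_arm", "body": {"commands": [[[1,-0.05,0,0,0],[1,-0.1,0,0,0],[1,-0.15,0,0,0],[1,-0.15,0,0,0]]]}}

```text
time: 16.45
tcp_pos: [0.5947, 0.1187, 0.0994]
eef_rot: [[-1.0, 0.019, 0.0], [0.019, 1.0, -0.0], [-0.0, -0.0, -1.0]]
ft_force: [-0.4, -0.2, -3.7]
width: 0.0498
gripper_force: 23.6
```

{"method": "jog_arm", "body": {"commands": [[[1,-0.05,0,0,0],[1,-0.1,0,0,0],[1,-0.15,0,0,0],[1,-0.15,0,0,0]]]}}

```text
time: 16.78
tcp_pos: [0.5962, 0.1187, 0.0995]
eef_rot: [[-1.0, 0.019, 0.0], [0.019, 1.0, -0.0], [-0.0, -0.0, -1.0]]
ft_force: [0.0, -1.2, -3.5]
width: 0.0499
gripper_force: 23.6
```

{"method": "jog_arm", "body": {"commands": [[[1,-0.05,0,0,0],[1,-0.1,0,0,0],[1,-0.15,0,0,0],[1,-0.15,0,0,0]]]}}

```text
time: 17.12
tcp_pos: [0.5977, 0.1186, 0.0995]
eef_rot: [[-1.0, 0.019, 0.0], [0.019, 1.0, -0.0], [-0.0, -0.0, -1.0]]
ft_force: [0.4, 0.5, -3.6]
width: 0.0498
gripper_force: 23.6
```

{"method": "jog_arm", "body": {"commands": [[[1,-0.05,0,0,0],[1,-0.1,0,0,0],[1,-0.15,0,0,0],[1,-0.15,0,0,0]]]}}

```text
time: 17.45
tcp_pos: [0.5992, 0.1187, 0.0995]
eef_rot: [[-1.0, 0.019, 0.0], [0.019, 1.0, -0.0], [-0.0, -0.0, -1.0]]
ft_force: [-0.5, 0.4, -3.3]
width: 0.0494
gripper_force: 23.6
```

{"method": "jog_arm", "body": {"commands": [[[1,-0.05,0,0,0],[1,-0.1,0,0,0],[1,-0.1,0,0,0]]]}}

```text
time: 17.7
tcp_pos: [0.6002, 0.1186, 0.0995]
eef_rot: [[-1.0, 0.019, 0.0], [0.019, 1.0, 0.0], [-0.0, 0.0, -1.0]]
ft_force: [0.1, -0.9, -3.4]
width: 0.0497
gripper_force: 23.6
```

{"method": "jog_arm", "body": {"commands": [[[1,-0.05,0,0,0],[1,-0.1,0,0,0],[1,-0.1,0,0,0]]]}}

```text
time: 17.95
tcp_pos: [0.6012, 0.1186, 0.0995]
eef_rot: [[-1.0, 0.019, 0.0], [0.019, 1.0, -0.0], [-0.0, -0.0, -1.0]]
ft_force: [-0.2, 0.4, -3.1]
width: 0.0497
gripper_force: 23.6
```

{"method": "jog_arm", "body": {"commands": [[[1,-0.05,0,0,0],[1,-0.1,0,0,0],[1,-0.1,0,0,0]]]}}

```text
time: 18.2
tcp_pos: [0.6022, 0.1186, 0.0995]
eef_rot: [[-1.0, 0.019, 0.0], [0.019, 1.0, -0.0], [-0.0, -0.0, -1.0]]
ft_force: [0.6, 0.5, -3.5]
width: 0.0494
gripper_force: 23.6
```

{"method": "jog_arm", "body": {"commands": [[[1,-0.05,0,0,0],[1,-0.1,0,0,0],[1,-0.1,0,0,0]]]}}

```text
time: 18.45
tcp_pos: [0.6032, 0.1185, 0.0995]
eef_rot: [[-1.0, 0.019, 0.0], [0.019, 1.0, -0.0], [-0.0, -0.0, -1.0]]
ft_force: [-0.6, 1.0, -3.0]
width: 0.0495
gripper_force: 23.6
```

{"method": "jog_arm", "body": {"commands": [[[1,-0.05,0,0,0],[1,-0.1,0,0,0],[1,-0.1,0,0,0]]]}}

```text
time: 18.7
tcp_pos: [0.6042, 0.1185, 0.0995]
eef_rot: [[-1.0, 0.019, 0.0], [0.019, 1.0, -0.0], [-0.0, -0.0, -1.0]]
ft_force: [0.0, -0.0, -3.8]
width: 0.0501
gripper_force: 23.6
```

{"method": "jog_arm", "body": {"commands": [[[1,-0.05,0,0,0],[1,-0.1,0,0,0],[1,-0.1,0,0,0]]]}}

```text
time: 18.95
tcp_pos: [0.6052, 0.1185, 0.0995]
eef_rot: [[-1.0, 0.019, 0.0], [0.019, 1.0, 0.0], [-0.0, 0.0, -1.0]]
ft_force: [0.6, 0.1, -2.5]
width: 0.0496
gripper_force: 23.6
```

{"method": "jog_arm", "body": {"commands": [[[1,-0.05,0,0,0],[1,-0.1,0,0,0],[1,-0.1,0,0,0]]]}}

```text
time: 19.2
tcp_pos: [0.6062, 0.1185, 0.0995]
eef_rot: [[-1.0, 0.019, 0.0], [0.019, 1.0, -0.0], [-0.0, -0.0, -1.0]]
ft_force: [-0.6, -0.3, -3.3]
width: 0.0494
gripper_force: 23.6
```

```bash
python3 - <<'E'
from h import *
import cv2
o=ctrl.get_obs();print(o["moment"],o["ft_force"])
s=ctrl.get_image("side")[80:260,190:360,::-1];t=ctrl.get_image("top")[180:300,80:280,::-1]
cv2.imwrite("pics/push_side.png",cv2.resize(s,None,fx=3.3,fy=3.3,interpolation=2))
E
```

```text
[ 0.06124167 -0.04895112  0.06676419] [-0.61187688 -0.28696484 -3.32370619]
```

View pics/push_side.png

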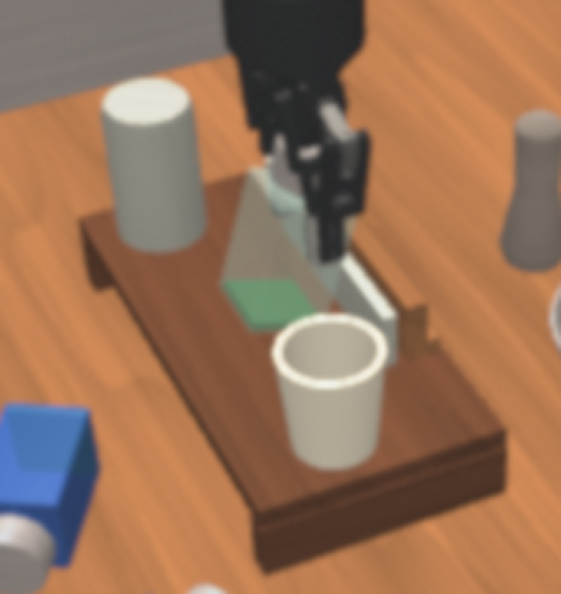

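The jar has pitched in the fingers: the front-left edge runs from crop (258,170) to (222,283), so the foot lags. The visible foot corners are (222,283), (255,330), (315,322) and (283,278). I'll fit its tilt before correcting.

```bash
python3 - <<'E'
from h import *
from scipy.optimize import least_squares
obs=np.array([(258,170),(222,283),(255,330),(315,322),(283,278)])/3.3+[190,80]
loc=[(-25,25,82),(-25,25,0),(-25,-25,0),(25,-25,0),(25,25,0)]
ya=np.radians(-1.1);d=np.array([np.cos(ya),np.sin(ya),0]);s=np.array([-d[1],d[0],0]);k=np.array([0,0,1.])
def pts(p):
    t=p[0];a=d*np.cos(t)-k*np.sin(t);z=k*np.cos(t)+d*np.sin(t);f=np.array(p[1:4])
    return [f+(u*a+v*s+w*z)/1000 for u,v,w in loc]
r=least_squares(lambda p:np.concatenate([proj("side",q)-o for q,o in zip(pts(p),obs)]),[.2,.58,.118,.055])
print(np.degrees(r.x[0]),r.x[1:],r.fun.round(1),[round(q[2],4) for q in pts(r.x)])
E
```

```text
20.974848208895207 [ 0.61724794  0.21501086 -0.01728714] [-1.   0.5  0.  -0.8 -1.3 -2.1  0.8  0.9  1.6  1.6] [np.float64(0.0682), np.float64(-0.0083), np.float64(-0.0083), np.float64(-0.0262), np.float64(-0.0262)]
```

```bash
cat > fit.py <<'E'
from h import *
from scipy.optimize import least_squares
def pts(t,x,z,y,loc,yaw=-1.1):
    ya=np.radians(yaw);d=np.array([np.cos(ya),np.sin(ya),0]);s=np.array([-d[1],d[0],0]);k=np.array([0,0,1.])
    a=d*np.cos(t)-k*np.sin(t);zz=k*np.cos(t)+d*np.sin(t);f=np.array([x,y,z])
    return [f+(u*a+v*s+w*zz)/1000 for u,v,w in loc]
E
python3 - <<'E'
from fit import *
obs=np.array([(258,170),(222,283),(255,330),(315,322),(283,278)])/3.3+[190,80]
loc=[(-25,25,82),(-25,25,0),(-25,-25,0),(25,-25,0),(25,25,0)]
r=least_squares(lambda p:np.concatenate([proj("side",q)-o for q,o in zip(pts(*p,.1187,loc),obs)]),[.2,.58,.055])
print(np.degrees(r.x[0]),r.x[1:],r.fun.round(1),[round(q[2],4) for q in pts(*r.x,.1187,loc)])
full=[(a,b,c) for a in(-25,25) for b in(25,-25) for c in(0,82)]
for t in(0,10,20):
    # rigid about grip point: jar z=66mm at tcp+22mm
    g=np.array([.6062,.1185,.0995+.0165]);tt=np.radians(t)
    f=g-.066*np.array([np.sin(tt),0,np.cos(tt)])
    print(t,f[2],[((proj("side",q)-[190,80])*3.3).round().astype(int).tolist() for q in pts(tt,f[0],f[2],.1187,full)])
E
```

```text
20.96413305012057 [0.58059247 0.0598894 ] [-1.3 -3.4 -1.6 -0.5 -1.9 -0.3  2.8  2.8  2.4  2. ] [np.float64(0.1454), np.float64(0.0688), np.float64(0.0688), np.float64(0.0509), np.float64(0.0509)]
0 0.05 [[256, 295], [246, 181], [289, 343], [280, 227], [332, 274], [326, 160], [366, 319], [362, 205]]
10 0.05100268830119427 [[239, 293], [251, 174], [271, 341], [285, 220], [314, 283], [330, 165], [348, 329], [366, 211]]
20 0.05398028702813005 [[222, 288], [257, 167], [254, 336], [291, 213], [296, 290], [333, 172], [330, 337], [369, 217]]
```

The jar is tilted about 20° on its back foot edge, which is still inside its self-righting range. I'll soften the grip step by step, then draw the top back so it rights itself gently.

{"method": "jog_arm", "body": {"commands": [[[-0.14,0,0,0,0],[-0.155,0,0,0,0],[-0.158,0,0,0,0],[-0.158,0,0,0,0]]]}}

```text
time: 19.63
tcp_pos: [0.606, 0.1185, 0.0995]
eef_rot: [[-1.0, 0.019, -0.0], [0.019, 1.0, -0.0], [0.0, -0.0, -1.0]]
ft_force: [-0.3, 1.0, -3.2]
width: 0.0495
gripper_force: 23.6
```

{"method": "jog_arm", "body": {"commands": [[[-0.162,0,0,0,0],[-0.162,0,0,0,0]]]}}

```text
time: 19.8
tcp_pos: [0.6061, 0.1185, 0.0995]
eef_rot: [[-1.0, 0.019, -0.0], [0.019, 1.0, 0.0], [0.0, 0.0, -1.0]]
ft_force: [-0.5, 0.2, -3.2]
width: 0.0496
gripper_force: 23.6
```

{"method": "jog_arm", "body": {"commands": [[[-0.168,0,0,0,0],[-0.168,0,0,0,0]]]}}

```text
time: 19.97
tcp_pos: [0.6061, 0.1185, 0.0995]
eef_rot: [[-1.0, 0.019, 0.0], [0.019, 1.0, -0.0], [-0.0, -0.0, -1.0]]
ft_force: [0.1, -0.9, -3.3]
width: 0.0497
gripper_force: 8.3
```

{"method": "jog_arm", "body": {"commands": [[[-0.172,0,0,0,0],[-0.172,0,0,0,0]]]}}

```text
time: 20.13
tcp_pos: [0.6063, 0.1185, 0.0997]
eef_rot: [[-1.0, 0.019, 0.0], [0.019, 1.0, 0.0], [-0.0, 0.0, -1.0]]
ft_force: [-0.4, -0.5, -0.1]
width: 0.0501
gripper_force: 0.1
```

Grip force is nearly zero, so it should be standing by itself. I'll check numerically by segmenting the green foot.

```bash
cat >> fit.py <<'E'
import cv2
def green(tag):
    im=ctrl.get_image("side")[:,:,::-1].copy();cv2.imwrite(f"pics/{tag}.png",im)
    h=cv2.cvtColor(im,cv2.COLOR_BGR2HSV);m=cv2.inRange(h,(55,60,50),(88,255,255))
    m[:100]=0;m[250:]=0;m[:,:200]=0;m[:,340:]=0
    c=max(cv2.findContours(m,0,1)[0],key=cv2.contourArea);q=c[:,0,:]
    e=lambda a,b:q[np.argmax(a*q[:,0]+b*q[:,1])].tolist()
    print("area",cv2.contourArea(c),"L",e(-1,0),"R",e(1,0),"T",e(0,-1),"B",e(0,1),"cent",q.mean(0).round(1),"box",cv2.boundingRect(c))
    return c
E
python3 - <<'E'
from fit import *
green("g1")
loc=[(-25,25,0),(-25,-25,0),(25,-25,0),(25,25,0)]
for t,x in((0,.579),(0,.585),(0,.60),(21,.5806)):
    print(t,x,[proj("side",q).round().astype(int).tolist() for q in pts(np.radians(t),x,.06 if t else .05,.1187,loc)])
E
```

```text
area 186.5 L [258, 172] R [282, 174] T [276, 166] B [266, 180] cent [270.2 173.2] box (258, 166, 25, 15)
0 0.579 [[255, 173], [265, 188], [288, 181], [278, 167]]
0 0.585 [[258, 172], [267, 187], [291, 180], [281, 166]]
0 0.6 [[265, 170], [275, 185], [298, 178], [288, 164]]
21 0.5806 [[256, 165], [265, 180], [288, 180], [278, 166]]
```

{"method": "jog_arm", "body": {"commands": [[[-0.25,0,0,0,0],[-0.4,0,0,0,0],[-0.6,0,0,0,0],[-0.6,0,0,0,0]]]}}

```text
time: 20.52
tcp_pos: [0.6061, 0.1185, 0.0995]
eef_rot: [[-1.0, 0.019, 0.0], [0.019, 1.0, 0.0], [-0.0, 0.0, -1.0]]
ft_force: [0.3, -0.5, -0.1]
width: 0.068
gripper_force: 0.0
```

{"method": "jog_arm", "body": {"commands": [[[-0.6,0,0,-2,0],[-0.6,0,0,-5,0],[-0.6,0,0,-9,0],[-0.6,0,0,-13,0],[-0.6,0,0,-13,0]]]}}

```text
time: 20.93
tcp_pos: [0.6089, 0.1187, 0.237]
eef_rot: [[-1.0, 0.019, 0.009], [0.019, 1.0, 0.003], [-0.009, 0.003, -1.0]]
ft_force: [1.5, 0.2, 1.6]
width: 0.068
gripper_force: 0.0
```

```bash
python3 - <<'E'
from fit import *
c=green("g2");print(cv2.approxPolyDP(c,1.5,True)[:,0].tolist())
a=cv2.imread("pics/g1.png");b=cv2.imread("pics/g2.png")
for v in range(128,190,4): print(v,[tuple(int(i) for i in p) for p in b[v,250:300:5]])
E
```

```text
area 130.5 L [259, 173] R [281, 174] T [272, 167] B [262, 178] cent [269.9 172.7] box (259, 167, 23, 12)
[[277, 167], [272, 167], [264, 170], [263, 173], [262, 171], [259, 173], [264, 178], [271, 175], [276, 176], [279, 173], [281, 174]]
128 [(93, 120, 154), (83, 126, 188), (199, 207, 218), (201, 208, 217), (203, 212, 219), (202, 210, 220), (83, 120, 175), (73, 115, 174), (74, 116, 176), (78, 123, 185)]
132 [(99, 117, 140), (96, 130, 183), (203, 211, 218), (205, 213, 218), (210, 217, 221), (212, 218, 222), (80, 94, 125), (77, 119, 179), (73, 115, 173), (76, 118, 178)]
136 [(100, 111, 120), (68, 89, 130), (142, 147, 153), (195, 203, 206), (190, 198, 200), (129, 134, 140), (83, 97, 122), (73, 113, 170), (74, 114, 171), (74, 115, 172)]
140 [(106, 115, 117), (169, 191, 200), (108, 112, 118), (111, 115, 122), (113, 117, 124), (108, 112, 119), (203, 217, 214), (53, 76, 107), (77, 119, 179), (72, 111, 167)]
144 [(107, 115, 117), (134, 153, 162), (133, 142, 145), (112, 117, 123), (111, 115, 121), (125, 132, 133), (207, 220, 213), (185, 202, 203), (62, 94, 141), (75, 116, 176)]
148 [(106, 115
[... 1160 characters left out ...]
83, 129), (109, 118, 119)]
176 [(58, 81, 127), (61, 86, 134), (120, 154, 120), (131, 171, 131), (131, 171, 132), (131, 171, 132), (153, 191, 163), (214, 230, 230), (207, 222, 227), (206, 221, 225)]
180 [(57, 81, 127), (60, 84, 132), (83, 104, 124), (132, 172, 132), (132, 172, 132), (173, 209, 193), (158, 177, 186), (151, 169, 178), (153, 172, 181), (153, 171, 180)]
184 [(58, 83, 128), (57, 82, 127), (61, 85, 133), (109, 140, 112), (95, 120, 104), (202, 222, 229), (144, 162, 169), (150, 169, 177), (153, 172, 181), (152, 170, 179)]
188 [(60, 85, 132), (57, 82, 126), (59, 85, 131), (63, 86, 130), (61, 86, 132), (191, 214, 222), (143, 160, 168), (150, 169, 177), (154, 172, 181), (152, 170, 178)]
```

The jar stands upright: its left edge is vertical from (255,140) to (258,172), and the foot corners match a flat foot at x≈0.585. Next I'll measure the lid position.

```bash
python3 - <<'E'
from fit import *
b=cv2.imread("pics/g2.png").astype(int);m=np.zeros((480,640),np.uint8)
m[118:142,250:290]=255*(b[118:142,250:290].min(2)>175)
c=max(cv2.findContours(m,0,1)[0],key=cv2.contourArea);e=cv2.fitEllipse(c);print("lid ellipse",e)
print("lid at z .158",px("side",*e[0],.158))
for x in(.58,.585,.59):print(x,proj("side",(x,.1187,.158)))
go(.585,.1187,.2,89.2)
E
```

```text
lid ellipse ((267.6353454589844, 130.5128173828125), (11.233495712280273, 20.637924194335938), 86.77877044677734)
lid at z .158 [0.57848756 0.11800004 0.158     ]
0.58 [268.2452431  130.10675426]
0.585 [270.76398579 129.40979131]
0.59 [273.27394907 128.71525773]
t 20.9833 shift [ 2.3  -0.05  3.34] turn -0.0051 F [ 0.5 -1.2  0. ] q [-0.45  0.52  0.25  1.63 -0.14  1.    1.39]
```

Jar centre is (0.580, 0.118), standing free in front of the plate. I'll push it with shut fingers from the front, tip about 42 mm above the deck, so there is no vertical preload.

{"method": "jog_arm", "body": {"commands": [[[0,3,-0.05,0,0],[0.5,6,-0.1,0,0],[1,8.5,-0.15,0,0],[1,8.9,-0.17,0,0],[1,8.9,-0.17,0,0]]]}}

```text
time: 21.4
tcp_pos: [0.5159, 0.1186, 0.2295]
eef_rot: [[-1.0, 0.018, -0.001], [0.018, 1.0, 0.0], [0.001, 0.0, -1.0]]
ft_force: [1.1, 1.4, -0.3]
width: 0.0073
gripper_force: 0.0
```

{"method": "jog_arm", "body": {"commands": [[[1,0,0,3,0],[1,0,0,7,0],[1,0,0,11,0],[1,0,0,13,0],[1,0,0,13,0]]]}}

```text
time: 21.82
tcp_pos: [0.5156, 0.1178, 0.0952]
eef_rot: [[-1.0, 0.019, -0.006], [0.019, 1.0, -0.002], [0.006, -0.003, -1.0]]
ft_force: [-0.8, -0.2, -0.6]
width: -0.0001
gripper_force: 0.0
```

```bash
python3 -c "
from h import *
go(.535,.1185,.092,89.2);print(ctrl.get_obs()['width'])"
```

```text
t 21.8167 shift [-1.94  0.11  0.31] turn -0.0049 F [-0.8 -0.2 -0.6] q [-0.48  0.58  0.19  1.97 -0.18  0.62  1.38]
-9.020877321956334e-05
```

{"method": "jog_arm", "body": {"commands": [[[1,0,0,0.2,-0.005],[1,-0.4,0,0.2,-0.005],[1,-0.8,0,0.2,-0.005],[1,-1.2,0,0.2,-0.005],[1,-1.3,0,0.2,-0.005]]]}}

```text
time: 22.23
tcp_pos: [0.5315, 0.1184, 0.0986]
eef_rot: [[-1.0, 0.014, 0.002], [0.014, 1.0, 0.001], [-0.002, 0.001, -1.0]]
ft_force: [0.1, -0.3, -0.3]
width: -0.0
gripper_force: 0.0
```

{"method": "jog_arm", "body": {"commands": [[[1,-0.15,0,0,0],[1,-0.3,0,0,0],[1,-0.45,0,0,0],[1,-0.6,0,0,0],[1,-0.6,0,0,0]]]}}

```text
time: 22.65
tcp_pos: [0.5363, 0.1182, 0.0975]
eef_rot: [[-1.0, 0.014, 0.0], [0.014, 1.0, 0.0], [-0.0, 0.0, -1.0]]
ft_force: [0.1, 0.1, -0.6]
width: 0.0001
gripper_force: 0.0
```

{"method": "jog_arm", "body": {"commands": [[[1,-0.12,0,0,0],[1,-0.24,0,0,0],[1,-0.36,0,0,0],[1,-0.48,0,0,0],[1,-0.6,0,0,0]]]}}

```text
time: 23.07
tcp_pos: [0.5422, 0.118, 0.0975]
eef_rot: [[-1.0, 0.014, -0.0], [0.014, 1.0, -0.0], [0.0, -0.0, -1.0]]
ft_force: [0.3, -0.2, 0.1]
width: 0.0002
gripper_force: 0.0
```

{"method": "jog_arm", "body": {"commands": [[[1,0.2,0,0.25,0],[1,0.2,0,0.5,0],[1,0.1,0,0.5,0],[1,-0.1,0,0.5,0],[1,-0.2,0,0.5,0]]]}}

```text
time: 23.48
tcp_pos: [0.5442, 0.1181, 0.0925]
eef_rot: [[-1.0, 0.014, -0.0], [0.014, 1.0, -0.0], [0.0, -0.0, -1.0]]
ft_force: [-0.4, 0.8, 0.3]
width: -0.0001
gripper_force: 0.0
```

{"method": "jog_arm", "body": {"commands": [[[1,-0.1,0,0,0],[1,-0.2,0,0,0],[1,-0.3,0,0,0],[1,-0.4,0,0,0],[1,-0.5,0,0,0]]]}}

```text
time: 23.9
tcp_pos: [0.5491, 0.118, 0.0925]
eef_rot: [[-1.0, 0.014, -0.0], [0.014, 1.0, -0.0], [0.0, -0.0, -1.0]]
ft_force: [-2.3, 0.2, 2.2]
width: 0.0001
gripper_force: 1.1
```

{"method": "jog_arm", "body": {"commands": [[[1,-0.08,0,0,0],[1,-0.16,0,0,0],[1,-0.24,0,0,0],[1,-0.32,0,0,0],[1,-0.4,0,0,0]]]}}

```text
time: 24.32
tcp_pos: [0.5531, 0.1179, 0.0925]
eef_rot: [[-1.0, 0.014, -0.0], [0.014, 1.0, -0.0], [0.0, -0.0, -1.0]]
ft_force: [-3.8, -0.3, 1.8]
width: -0.0003
gripper_force: 1.1
```

```bash
cat >> fit.py <<'E'
def edges():
    b=ctrl.get_image("side")[:,:,::-1].copy();cv2.imwrite("pics/now.png",b)
    h=cv2.cvtColor(b,cv2.COLOR_BGR2HSV);s=h[:,:,1].astype(int)
    # left outline of the jar: first low-saturation pixel per row
    for v in range(145,176,6):
        r=s[v,244:330];k=np.where(r<95)[0];print(v,(k[:1]+244).tolist(),end=" ")
    print()
E
python3 -c "
from fit import *
edges();green('g3');print(ctrl.get_obs()['moment'])"
```

```text
145 [244] 151 [244] 157 [251] 163 [252] 169 [260] 175 [262] 
area 191.0 L [263, 170] R [286, 173] T [279, 165] B [270, 181] cent [274.1 172.2] box (263, 165, 24, 17)
[ 0.01478057  0.3285575  -0.06218854]
```

The jar is sliding: the foot moved about 8 mm, with a 3–4 N push. Continuing gently.

{"method": "jog_arm", "body": {"commands": [[[1,-0.08,0,0,0],[1,-0.16,0,0,0],[1,-0.24,0,0,0],[1,-0.32,0,0,0],[1,-0.4,0,0,0]]]}}

```text
time: 24.83
tcp_pos: [0.5571, 0.1179, 0.0925]
eef_rot: [[-1.0, 0.014, -0.0], [0.014, 1.0, -0.0], [0.0, -0.0, -1.0]]
ft_force: [-1.9, 0.5, 2.3]
width: -0.0003
gripper_force: 1.1
```

{"method": "jog_arm", "body": {"commands": [[[1,-0.05,0,0,0],[1,-0.1,0,0,0],[1,-0.15,0,0,0],[1,-0.2,0,0,0]]]}}

```text
time: 25.17
tcp_pos: [0.5591, 0.1178, 0.0925]
eef_rot: [[-1.0, 0.014, -0.0], [0.014, 1.0, -0.0], [0.0, -0.0, -1.0]]
ft_force: [-2.9, 0.2, 1.4]
width: 0.0
gripper_force: 1.1
```

{"method": "jog_arm", "body": {"commands": [[[1,-0.05,0,0,0],[1,-0.1,0,0,0],[1,-0.15,0,0,0],[1,-0.2,0,0,0]]]}}

```text
time: 25.5
tcp_pos: [0.5611, 0.1178, 0.0925]
eef_rot: [[-1.0, 0.014, -0.0], [0.014, 1.0, -0.0], [0.0, -0.0, -1.0]]
ft_force: [-2.8, 0.1, 1.9]
width: -0.0
gripper_force: 1.2
```

```bash
python3 -c "
from fit import *
green('g4');print(ctrl.get_obs()['moment'])"
```

```text
area 178.0 L [266, 170] R [290, 173] T [280, 165] B [273, 179] cent [278. 171.] box (266, 165, 25, 15)
[-0.01755564  0.54885995 -0.04891802]
```

{"method": "jog_arm", "body": {"commands": [[[1,-0.04,0,0,0],[1,-0.08,0,0,0],[1,-0.12,0,0,0],[1,-0.15,0,0,0]]]}}

```text
time: 25.88
tcp_pos: [0.5626, 0.1177, 0.0925]
eef_rot: [[-1.0, 0.014, -0.0], [0.014, 1.0, -0.0], [0.0, -0.0, -1.0]]
ft_force: [-2.7, 0.3, 2.4]
width: -0.0001
gripper_force: 1.3
```

{"method": "jog_arm", "body": {"commands": [[[1,-0.04,0,0,0],[1,-0.08,0,0,0],[1,-0.12,0,0,0],[1,-0.15,0,0,0]]]}}

```text
time: 26.22
tcp_pos: [0.5641, 0.1177, 0.0925]
eef_rot: [[-1.0, 0.014, -0.0], [0.014, 1.0, -0.0], [0.0, -0.0, -1.0]]
ft_force: [-2.5, 1.1, 2.7]
width: -0.0003
gripper_force: 1.3
```

{"method": "jog_arm", "body": {"commands": [[[1,-0.03,0,0,0],[1,-0.06,0,0,0],[1,-0.09,0,0,0],[1,-0.1,0,0,0]]]}}

```text
time: 26.55
tcp_pos: [0.5651, 0.1177, 0.0925]
eef_rot: [[-1.0, 0.014, 0.0], [0.014, 1.0, -0.0], [-0.0, -0.0, -1.0]]
ft_force: [-2.7, -0.6, 1.9]
width: 0.0001
gripper_force: 1.4
```

```bash
python3 -c "
from fit import *
green('g5');print(ctrl.get_obs()['moment'])
loc=[(-25,25,0),(-25,-25,0)]
for x in(.59,.595,.6,.605):print(x,[proj('side',q).round(1).tolist() for q in pts(0,x,.05,.118,loc)])"
```

```text
area 173.0 L [268, 169] R [293, 173] T [281, 165] B [274, 178] cent [280.1 170.7] box (268, 165, 26, 14)
[-1.51619314e-02  6.35795811e-01 -2.82813433e-04]
0.59 [[260.3, 172.0], [270.0, 186.4]]
0.595 [[262.6, 171.3], [272.3, 185.7]]
0.6 [[264.9, 170.6], [274.7, 185.0]]
0.605 [[267.2, 169.9], [277.1, 184.2]]
```

{"method": "jog_arm", "body": {"commands": [[[1,-0.03,0,0,0],[1,-0.06,0,0,0],[1,-0.09,0,0,0],[1,-0.1,0,0,0]]]}}

```text
time: 26.93
tcp_pos: [0.5657, 0.1177, 0.0924]
eef_rot: [[-1.0, 0.014, -0.001], [0.014, 1.0, -0.0], [0.001, -0.0, -1.0]]
ft_force: [-6.2, 0.4, 4.9]
width: 0.0003
gripper_force: 2.5
```

{"method": "jog_arm", "body": {"commands": [[[1,-0.03,0,0,0],[1,-0.06,0,0,0],[1,-0.09,0,0,0],[1,-0.1,0,0,0]]]}}

```text
time: 27.27
tcp_pos: [0.5659, 0.1177, 0.0924]
eef_rot: [[-1.0, 0.014, -0.002], [0.014, 1.0, -0.0], [0.002, -0.0, -1.0]]
ft_force: [-12.3, 0.4, 7.9]
width: 0.0003
gripper_force: 4.3
```

{"method": "jog_arm", "body": {"commands": [[[1,-0.03,0,0,0],[1,-0.06,0,0,0],[1,-0.09,0,0,0],[1,-0.1,0,0,0]]]}}

```text
time: 27.6
tcp_pos: [0.5661, 0.1177, 0.0923]
eef_rot: [[-1.0, 0.014, -0.004], [0.014, 1.0, -0.0], [0.004, -0.0, -1.0]]
ft_force: [-17.8, 0.4, 12.4]
width: -0.0003
gripper_force: 6.2
```

```bash
python3 -c "
from fit import *
green('g6');print(ctrl.get_obs()['moment'])"
```

```text
area 179.0 L [268, 168] R [293, 173] T [284, 164] B [273, 177] cent [280.4 170.3] box (268, 164, 26, 14)
[-0.06041999  3.44076052 -0.01376708]
```

Hard stop felt at TCP x 0.5657; the push rose to 18 N. Backing off slowly.

{"method": "jog_arm", "body": {"commands": [[[1,0.1,0,0,0],[1,0.2,0,0,0],[1,0.3,0,0,0],[1,0.35,0,0,0],[1,0.4,0,0,0]]]}}

```text
time: 28.07
tcp_pos: [0.5643, 0.1177, 0.0926]
eef_rot: [[-1.0, 0.014, 0.001], [0.014, 1.0, 0.0], [-0.001, 0.0, -1.0]]
ft_force: [-0.0, 0.3, -1.2]
width: -0.0001
gripper_force: 0.0
```

{"method": "jog_arm", "body": {"commands": [[[1,0.2,0,0,0],[1,0.6,0,0,0],[1,1.2,0,0,0],[1,2.2,0,0,0],[1,3.2,0,0,0]]]}}

```text
time: 28.48
tcp_pos: [0.5313, 0.1181, 0.0925]
eef_rot: [[-1.0, 0.014, 0.0], [0.014, 1.0, -0.0], [-0.0, -0.0, -1.0]]
ft_force: [0.2, -0.3, 0.4]
width: 0.0001
gripper_force: 0.0
```

{"method": "jog_arm", "body": {"commands": [[[1,0.5,0,-2,0],[1,0.5,0,-5,0],[1,0.5,0,-9,0],[1,3,0,-13,0],[1,7,0,-13,0]]]}}

```text
time: 28.9
tcp_pos: [0.4669, 0.1194, 0.227]
eef_rot: [[-1.0, 0.016, 0.008], [0.016, 1.0, 0.003], [-0.008, 0.003, -1.0]]
ft_force: [0.4, 0.6, 0.5]
width: 0.0002
gripper_force: 0.0
```

```bash
python3 - <<'E'
from fit import *
green("g7")
def lid(n,box,thr):
    b=cv2.imread("pics/g7.png").astype(int) if n=="side" else ctrl.get_image("top")[:,:,::-1].astype(int)
    if n=="top": cv2.imwrite("pics/t7.png",b)
    x0,y0,x1,y1=box;m=np.zeros((480,640),np.uint8);m[y0:y1,x0:x1]=255*(b[y0:y1,x0:x1].min(2)>thr)
    c=max(cv2.findContours(m,0,1)[0],key=cv2.contourArea);e=cv2.fitEllipse(c);print(n,e,px(n,*e[0],.158))
lid("side",(255,110,300,140),175)
b=cv2.imread("pics/g7.png")
for v in(144,152,160,168,172): print(v,[int(i) for i in b[v,254:270,2]])
t=ctrl.get_image("top");cv2.imwrite("pics/t7.png",t[:,:,::-1])
print("pred lid px",proj("top",(.599,.118,.158)));O=np.array([.5687,.1197])
for n,u in(("tin",(.557,.2358,.14)),("cup",(.5669,.0057,.115))): print(n,proj("top",u))
print(ctrl.get_obs()["tcp_pos"])
E
```

```text
area 147.0 L [269, 170] R [292, 172] T [284, 164] B [274, 177] cent [280.3 170.3] box (269, 164, 24, 14)
side ((278.1310729980469, 127.63337707519531), (11.117584228515625, 20.019786834716797), 88.94322967529297) [0.5993742  0.11792115 0.158     ]
144 [130, 130, 131, 132, 131, 130, 128, 127, 125, 125, 125, 126, 131, 145, 168, 190]
152 [130, 133, 133, 133, 131, 130, 129, 130, 131, 131, 129, 128, 127, 126, 125, 125]
160 [130, 129, 129, 128, 130, 131, 132, 133, 132, 132, 130, 129, 129, 129, 129, 130]
168 [132, 132, 133, 132, 132, 130, 129, 127, 127, 127, 128, 127, 124, 124, 126, 126]
172 [134, 133, 131, 132, 132, 133, 132, 131, 129, 128, 128, 128, 125, 117, 112, 118]
pred lid px [164.99559138 225.04662982]
tin [ 92.47188436 251.27895157]
cup [239.49772142 249.51803446]
[0.45912885 0.11901858 0.22360112]
```

The lid is at (0.599, 0.118), exactly the hard-stop position. The foot did not move between pressed and released (centroid 280.4 → 280.3 px). The jar is upright and the arm is clear.

```bash
python3 -c "
from rig import ctrl
print(ctrl.sign_off())"
```

```text
the job is handed in; nothing more can be done
None
```

The jar is standing lid up in the gap on the deck, about 2 mm off the middle, pushed back until the plate hit its solid stop and then released; by my last measurements it did not spring back. The job is handed in, but the hand-in gave no verdict.

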